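Thread the end plate onto the battery pack's two pins

TASK

Take the white insulating plate whose two holes match the two steel pins of the battery pack, thread it over both pins and set it down flat and fully home on top of the pack. Lower it in the hand, do not drop it, and let go. Leave the other two white plates where they lie.

Things in the scene. Friction and masses are not known exactly. Their poses are not given: they have to be found in the camera images.
- long_plate: The plate to fit: white plastic, flat on the bench, 120 x 40 mm, 10 mm thick, 0.04 to 0.08 kg, with two round through holes of 24 mm diameter on its long centre line, 84 mm apart (42 mm either side of the middle). Origin: centre of its underside; x along its length, y across, z up. Either end may go on either pin.
- pack_top (a point): Middle of the fixed battery pack's flat black top face (124 x 44 mm, 85 mm above the bench), half way between its pins: two upright steel pins, 8 mm diameter, tapered tips, 84 mm apart (42 mm either side along x), rising 30 mm above the face. x is the line of the pins, z up. The pack, copper cells in black frames, stands in an orange tray 190 x 120 mm with walls 30 mm high.
- short_plate: Wrong plate, to be left alone: white plastic, 80 x 40 x 10 mm, two 24 mm holes only 42 mm apart. Origin: centre of its underside; x along its length, z up.
- one_hole_plate: Wrong plate, to be left alone: white plastic, 120 x 40 x 10 mm, with a single 24 mm hole in its middle. Origin: centre of its underside; x along its length, z up.

How it is judged:
At the end, for the whole second after the job is handed in: The long two-hole plate lies at rest on the pack's top face with both pins through its holes: its middle within 12 mm of the middle of the top face, its length within 13 degrees of the line of the pins, its underside within 4 mm of the face and flat within 3.4 degrees (horizontal distance between long_plate and pack_top below 0.012 m and angle between the x axis of long_plate and the x axis of pack_top, either way round below 0.23 rad and z of long_plate in the frame of pack_top between -0.004 and 0.004 m and angle between long_plate's own z axis and vertical below 0.06 rad and linear speed of long_plate below 0.02 m/s); the robot touches nothing.
It fails at once if the long plate is dropped onto the pack (faster than 0.5 m/s when less than 50 mm above its top face) (horizontal distance between long_plate and pack_top below 0.03 m and z of long_plate in the frame of pack_top between -0.01 and 0.05 m and linear speed of long_plate above 0.5 m/s).
It fails at once if one of the other two plates is moved by more than 30 mm (distance of any of short_plate, one_hole_plate from where it was at the start of the episode above 0.03 m).
It also fails if it takes over 32 s, if anything falls off the work surface, if the arm or the gripper's body presses on something with over 40 N, if the wrist force passes 120 N, or if a joint passes its speed limit or range.

ROBOT

A 7-joint arm with a two-finger parallel gripper is mounted at the origin on the work surface. World frame = base frame: x ahead of the robot, y to its left, z up, the work surface at z = 0. Lengths are in m, angles in rad, forces in N, time in s.
With the tool pointing down it reaches from about 0.4 to 0.85 m from the base axis. Payload 10.4 kg.
Tool frame: the origin (TCP) lies on the centre line of the jaws, within the pads' length; the fingertips stand 22 mm ahead of it and the grasp point (between the pads) lies 3 mm ahead of it; z points along the fingers, y is the line along which they close (so a half turn about z gives the same grasp; the last joint's range is limited). The gripper opens to 87 mm and grips with 3 to 60 N. Pads are 19 mm wide; open, the fingers measure 117 mm over their backs; the gripper's body (75 mm by 190 mm) begins 51 mm behind the grasp point.
Start: joints at [-1.226, 0.332, -0.065, 1.46, 0.022, 1.35, -0.088], TCP at [0.225, 0.583, 0.245] pointing down, gripper open.
Joint ranges: [-2.6, 2.6], [-0.5, 2.12], [-1.47, 1.34], [0.16, 2.42], [-1.27, 4.41], [0.06, 2.06], [-2.6, 2.6]. Speed limits (rad/s): [2.22, 2.22, 2.79, 2.79, 3.14, 3.14, 3.14].

INTERFACE

Orientations are given as a unit quaternion [x, y, z, w].
In Python, from bench import r, cams gives the robot as it stands (r), with the cameras (cams).
- The arm moves only by the tool creep_tool, called after "Request:" by a JSON object that holds its "name" and its "arguments", one argument or row to a line. Schema: {"type":"object","properties":{"motion":{"type":"array","items":{"type":"object","properties":{"x":{"type":"number"},"y":{"type":"number"},"z":{"type":"number"},"twist":{"type":"number"},"jaw":{"type":"number"}},"additionalProperties":false,"required":["jaw"]},"minItems":1,"maxItems":12},"force":{"type":"number"},"only":{"type":"string"},"quiet":{"type":"boolean"},"lines":{"type":"string"}},"required":["motion"],"additionalProperties":false}. motion is a list of rows, 1 to 12 of them, each an object with the fields x, y, z (the shift in m), twist (a turn about the tool's z in rad), jaw (the finger opening in m); a field left out counts as zero (the opening has to be given); each row is the pose to reach, as a shift and turn from the pose commanded when the call began, along the tool's axes at that moment; what a row does not reach only later rows make up. A row lasts 1/10 s, in which the tool goes at most 0.05 m and 0.15 rad, less where a joint would pass 70% of its speed; a pose out of reach is approached as far as the arm can. The fingers move at their own pace and stop on an object; force is the grip in N (left out, the last holds). Time passes only in rows, so rows that do not move let the fingers close. The tool returns the time, the measured TCP pose, the force, the opening and the grip force at its end. only (a regular expression) keeps the lines of the reply that match it, lines (a string "A,B") keeps lines A to B, and quiet returns only ok. Input that does not fit is refused with a message, and nothing moves.
- r.read_state(): the state, without advancing time (a new reading comes with each control period).
- cams.camera(name): name is "scene" or "side" or "wrist"; returns a dict with "img" (480x640x3 uint8, red, green, blue), "fx", "fy", "cx", "cy" (pixels), "pose" (4x4, takes a point from camera to world coordinates). Camera axes: x right, y down, z forward; pixel columns grow to the right and rows downward; lengths in m; the calibration is good to about 2 mm. A picture is of the moment at which its call begins. There is no depth.
- r.close_job(): hands the job in; it is judged then, once.
The state is a dict: "time": time; "joint_positions": joint angles; "joint_vel": joint speeds; "joint_torque": joint torques, N m; "ee_pos": TCP position; "eef_rot": TCP orientation; "ft_force": force on the tool from outside, world axes, zero at the start; "torque": the same for the moment, N m; "width": finger opening in m; "grip_force": force on a finger pad.
Only numpy, scipy, OpenCV 4.12 (cv2) and the standard library are available. Lean on these libraries where they do the work, as an engineer would, in place of code of your own. Each camera call takes 0.05 s, during which the arm holds its last target. There are 200 camera calls.

## Working session

There is one attempt and no reset: what is moved stays moved. The work goes in short steps, Python scripts to look and compute and a tool call to move; the robot and the scene stay as the last step left them, time stands still between calls to the robot, and variables do not carry over. Pictures are saved under pics/ and viewed, at most 10 in all, crops included, and the job is handed in when it is done.

```bash
mkdir -p pics; ls; python3 - <<'E'
from bench import r, cams
import cv2,numpy as np
ims={}
for n in ("scene","side"):
    c=cams.camera(n); cv2.imwrite(f"pics/{n}0.png",c["img"][:,:,::-1]); print(n,c["fx"],c["fy"],c["cx"],c["cy"],np.round(c["pose"],4).tolist())
s=r.read_state(); print(s["time"],s["ee_pos"],s["eef_rot"],s["width"])
E
```

```text
bench.py
pics
scene 562.7258331237309 562.7258331237309 315.9116184298048 240.669061062766 [[0.8681, 0.3907, -0.3064, 0.8763], [0.4962, -0.7032, 0.5093, -0.576], [-0.0165, -0.5941, -0.8042, 0.91], [0.0, 0.0, 0.0, 1.0]]
side 478.2580119686212 478.2580119686212 321.13039603000414 239.57367516769264 [[0.7467, -0.4213, 0.5147, 0.0807], [-0.6651, -0.4632, 0.5858, -0.5771], [-0.0084, -0.7797, -0.6261, 0.6624], [0.0, 0.0, 0.0, 1.0]]
0.1 [0.22462538 0.58291136 0.2438412 ] [ 1.82876921e-01  9.83135620e-01 -6.15000455e-04 -8.24257385e-05] 0.08687021771189968
```

View pics/scene0.png

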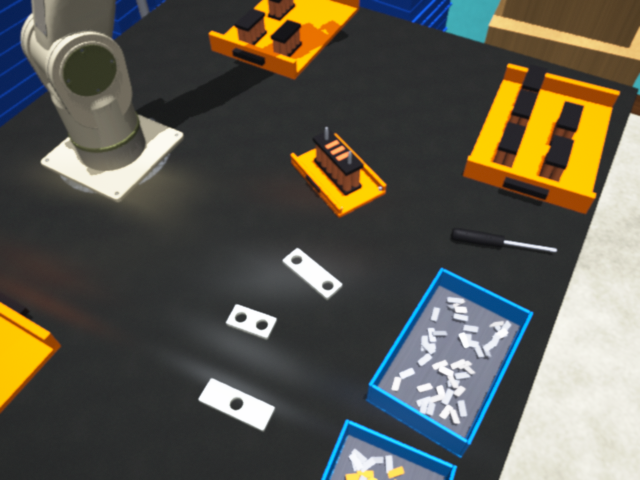

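View pics/side0.png

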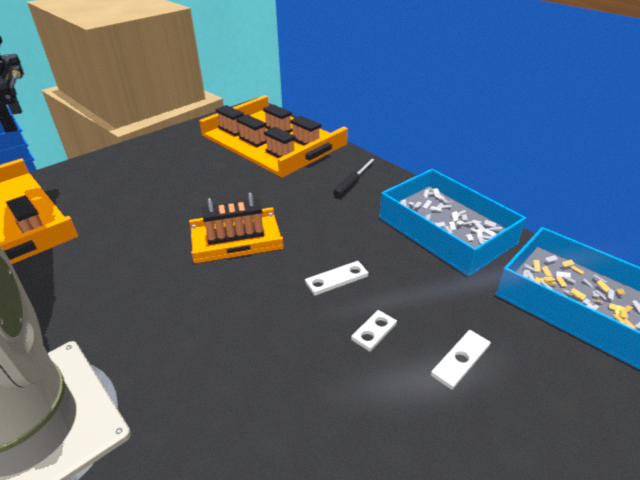

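Scene view: the long plate is at about (312,273), its holes near (297,259) and (327,286). The pack pins are near (326,130) and (350,156). In the side view the plate is at (337,277) and the pins near (209,205) and (251,200). Next I'll measure the plate and zoom in on the pins.

```bash
cat > h.py <<'E'
import numpy as np,cv2
def ray(c,uv):
    d=c["pose"][:3,:3]@np.array([(uv[0]-c["cx"])/c["fx"],(uv[1]-c["cy"])/c["fy"],1.]); return c["pose"][:3,3],d/np.linalg.norm(d)
def onz(c,uv,z):
    o,d=ray(c,uv); return o+d*(z-o[2])/d[2]
def proj(c,p):
    q=np.linalg.inv(c["pose"])@np.append(p,1); return np.array([c["fx"]*q[0]/q[2]+c["cx"],c["fy"]*q[1]/q[2]+c["cy"]])
E
python3 - <<'E'
from bench import r, cams
from h import *
box={"scene":(275,240,350,305),"side":(300,255,375,298)}
pin={"scene":(285,115,395,220),"side":(185,180,290,265)}
m=[]
for n in box:
    c=cams.camera(n); im=c["img"]; x0,y0,x1,y1=box[n]
    w=(im[y0:y1,x0:x1].min(2)>120).astype(np.uint8)
    cs,_=cv2.findContours(w,cv2.RETR_EXTERNAL,cv2.CHAIN_APPROX_NONE); k=max(cs,key=cv2.contourArea).reshape(-1,2)+[x0,y0]
    P=np.array([onz(c,p,.01)[:2] for p in k]); R=cv2.minAreaRect((P*1000).astype(np.float32)); print(n,"rect",R)
    cs,h=cv2.findContours(w,cv2.RETR_CCOMP,cv2.CHAIN_APPROX_NONE)
    for q,hh in zip(cs,h[0]):
        if hh[3]>=0 and len(q)>8:
            ctr=q.reshape(-1,2).mean(0)+[x0,y0]; print(" hole",ctr,onz(c,ctr,.008).round(4))
    x0,y0,x1,y1=pin[n]; m.append(cv2.resize(cv2.resize(im[y0:y1,x0:x1],None,fx=5,fy=5,interpolation=cv2.INTER_CUBIC)[:,:,::-1],(395,int((y1-y0)*395/(x1-x0)))))
H=max(a.shape[0] for a in m); m=[cv2.copyMakeBorder(a,0,H-a.shape[0],0,5,cv2.BORDER_CONSTANT) for a in m]
cv2.imwrite("pics/pins.png",np.hstack(m))
E
```

```text
scene rect ((563.0143432617188, -74.98019409179688), (45.98904037475586, 125.9415512084961), 75.25387573242188)
 hole [327.46428571 285.57142857] [ 0.6038 -0.0854  0.008 ]
 hole [296.24 259.8 ] [ 0.5222 -0.0636  0.008 ]
side rect ((561.6239013671875, -75.59957122802734), (52.07590103149414, 125.63756561279297), 74.9478759765625)
 hole [317.23809524 283.76190476] [ 0.5211 -0.063   0.008 ]
 hole [354.5 270.6] [ 0.602 -0.085  0.008]
```

View pics/pins.png

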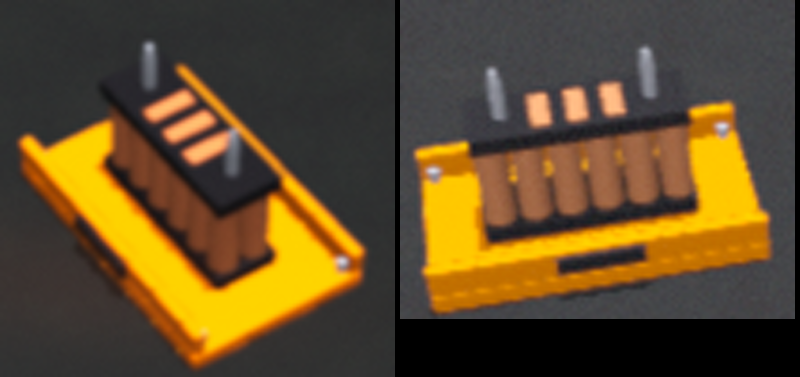

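The enlarged crops show both pins clearly, with tips and feet resolved in each view. I'll compute their positions.

```bash
python3 - <<'E'
from bench import r, cams
from h import *
S=cams.camera("scene");D=cams.camera("side"); W=cams.camera("wrist")
pts={"tip1":((326.5,127.3),(209.2,198.6),.114),"tip2":((350.5,151.5),(250.1,193.1),.114),"base1":((326.5,139.5),(211.3,211.4),.085),"base2":((349.6,163.5),(251.5,205.3),.085)}
G={}
for k,(a,b,z) in pts.items():
    o1,d1=ray(S,a);o2,d2=ray(D,b)
    t=np.linalg.lstsq(np.c_[d1,-d2],o2-o1,rcond=None)[0]; p,q=o1+t[0]*d1,o2+t[1]*d2
    print(k,"tri",((p+q)/2).round(4),"gap",np.linalg.norm(p-q).round(4),"onz",onz(S,a,z).round(4)[:2],onz(D,b,z).round(4)[:2])
    G[k]=(onz(S,a,z)+onz(D,b,z))/2
for k in("tip","base"):
    v=G[k+"2"]-G[k+"1"]; print(k,((G[k+"1"]+G[k+"2"])/2).round(4),"ang",np.arctan2(v[1],v[0]),"len",np.linalg.norm(v))
from scipy.spatial.transform import Rotation as R
print(R.from_quat(r.read_state()["eef_rot"]).as_matrix().round(4)); print(W["pose"].round(3), r.read_state()["time"])
E
```

Request:
{"name": "creep_tool", "arguments": {
  "motion": [
    {"x":-0.551, "y":-0.492, "twist":-0.106, "jaw":0.06},
    {"x":-0.551, "y":-0.492, "twist":-0.106, "jaw":0.06},
    {"x":-0.551, "y":-0.492, "twist":-0.106, "jaw":0.06},
    {"x":-0.551, "y":-0.492, "twist":-0.106, "jaw":0.06},
    {"x":-0.551, "y":-0.492, "twist":-0.106, "jaw":0.06},
    {"x":-0.551, "y":-0.492, "twist":-0.106, "jaw":0.06},
    {"x":-0.551, "y":-0.492, "twist":-0.106, "jaw":0.06},
    {"x":-0.551, "y":-0.492, "twist":-0.106, "jaw":0.06},
    {"x":-0.551, "y":-0.492, "twist":-0.106, "jaw":0.06},
    {"x":-0.551, "y":-0.492, "twist":-0.106, "jaw":0.06},
    {"x":-0.551, "y":-0.492, "twist":-0.106, "jaw":0.06},
    {"x":-0.551, "y":-0.492, "twist":-0.106, "jaw":0.06}
  ],
  "force": 20
}}

```text
time: 1.55
ee_pos: [0.4992, 0.0475, 0.2449]
eef_rot: [0.13, 0.991, 0.0, 0.0]
ft_force: [1.1, 0.9, -0.0]
width: 0.0599
grip_force: 0.0
```

Request:
{"name": "creep_tool", "arguments": {
  "motion": [
    {"x":-0.092, "y":-0.102, "jaw":0.06},
    {"x":-0.092, "y":-0.102, "z":0.05, "jaw":0.06},
    {"x":-0.092, "y":-0.102, "z":0.09, "jaw":0.06},
    {"x":-0.092, "y":-0.102, "z":0.09, "jaw":0.06},
    {"x":-0.092, "y":-0.102, "z":0.09, "jaw":0.06},
    {"x":-0.092, "y":-0.102, "z":0.09, "jaw":0.06},
    {"x":-0.092, "y":-0.102, "z":0.09, "jaw":0.06}
  ]
}}

```text
time: 2.25
ee_pos: [0.5618, -0.0717, 0.1561]
eef_rot: [0.13, 0.992, 0.001, 0.001]
ft_force: [0.7, 0.7, 0.4]
width: 0.06
grip_force: 0.0
```

```bash
python3 - <<'E'
from bench import r, cams
from h import *
c=cams.camera("wrist"); im=c["img"].copy(); s=r.read_state(); print(s["ee_pos"],s["eef_rot"])
w=(im.min(2)>120).astype(np.uint8)
cs,h=cv2.findContours(w,cv2.RETR_CCOMP,cv2.CHAIN_APPROX_NONE)
for q,hh in zip(cs,h[0]):
    if len(q)>30:
        ctr=q.reshape(-1,2).mean(0); print("hole" if hh[3]>=0 else "outer",ctr.round(1),len(q),onz(c,ctr,.01).round(4))
cv2.imwrite("pics/w1.png",im[:,:,::-1])
E
```

```text
[ 0.56184093 -0.07167156  0.15615688] [1.29707894e-01 9.91551374e-01 6.17643247e-04 1.16303123e-03]
outer [118.  229.8] 279 [ 0.5207 -0.2161  0.01  ]
hole [132.8 256.1] 95 [ 0.5432 -0.2134  0.01  ]
hole [104.2 206.9] 98 [ 0.5017 -0.219   0.01  ]
outer [316.4 232.9] 408 [ 0.5619 -0.0715  0.01  ]
hole [315.9 288.5] 89 [ 0.6059 -0.0836  0.01  ]
hole [316.4 182.4] 92 [ 0.5249 -0.0615  0.01  ]
```

View pics/w1.png

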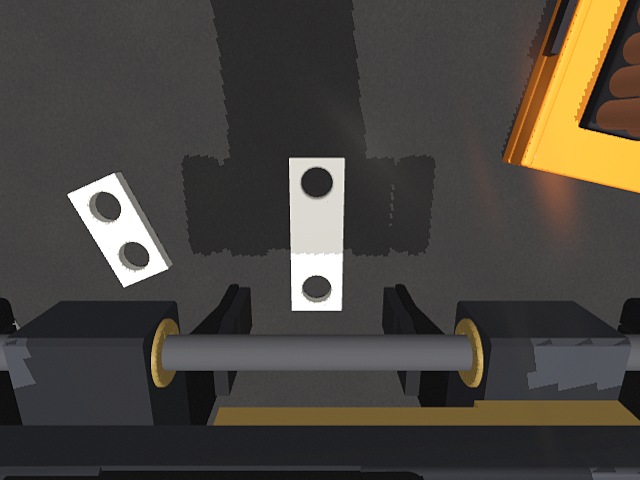

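Wrist view: the long plate spans (290,158) to (342,310), aligned with the fingers and centred between them. The short plate is clear on the left, at about (118,230). Now down to grasp, with the tips about 3 mm above the bench.

Request:
{"name": "creep_tool", "arguments": {
  "motion": [
    {"x":-0.002, "y":-0.001, "z":0.05, "jaw":0.06},
    {"x":-0.002, "y":-0.001, "z":0.09, "jaw":0.06},
    {"x":-0.002, "y":-0.001, "z":0.115, "jaw":0.06},
    {"x":-0.002, "y":-0.001, "z":0.125, "jaw":0.06},
    {"x":-0.002, "y":-0.001, "z":0.13, "jaw":0.06},
    {"x":-0.002, "y":-0.001, "z":0.13, "jaw":0.06},
    {"x":-0.002, "y":-0.001, "z":0.13, "jaw":0.06}
  ]
}}

```text
time: 3.0
ee_pos: [0.5639, -0.0743, 0.0261]
eef_rot: [0.13, 0.991, 0.0, 0.001]
ft_force: [0.8, -0.1, -0.4]
width: 0.0601
grip_force: 0.0
```

```bash
python3 - <<'E'
from bench import r, cams
print(r.read_state()["ee_pos"])
E
```

```text
[ 0.5638896  -0.07429532  0.02612784]
```

Request:
{"name": "creep_tool", "arguments": {
  "motion": [
    {"z":0.001, "jaw":0.06},
    {"z":0.001, "jaw":0.03},
    {"z":0.001, "jaw":0.03},
    {"z":0.001, "jaw":0.03},
    {"z":0.001, "jaw":0.03},
    {"z":0.001, "jaw":0.03},
    {"z":0.001, "jaw":0.03},
    {"z":0.001, "jaw":0.03}
  ],
  "force": 25
}}

```text
time: 3.8
ee_pos: [0.5629, -0.0743, 0.0237]
eef_rot: [0.13, 0.991, 0.0, 0.0]
ft_force: [0.1, 1.6, 3.3]
width: 0.0395
grip_force: 25.0
```

Request:
{"name": "creep_tool", "arguments": {
  "motion": [
    {"z":-0.02, "jaw":0.03},
    {"z":-0.06, "jaw":0.03},
    {"z":-0.11, "jaw":0.03},
    {"z":-0.15, "jaw":0.03},
    {"z":-0.15, "jaw":0.03},
    {"z":-0.15, "jaw":0.03}
  ]
}}

```text
time: 4.4
ee_pos: [0.563, -0.0744, 0.1739]
eef_rot: [0.13, 0.991, 0.0, 0.001]
ft_force: [0.2, 0.2, -1.8]
width: 0.0398
grip_force: 25.0
```

```bash
python3 - <<'E'
from bench import r, cams
import cv2
for n in ("wrist","side"): cv2.imwrite(f"pics/{n}2.png",cams.camera(n)["img"][:,:,::-1])
cv2.imwrite("pics/m2.png",cv2.hconcat([cv2.resize(cv2.imread(f"pics/{n}2.png"),(400,300)) for n in("wrist","side")]))
E
```

```text
(no output)
```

View pics/m2.png

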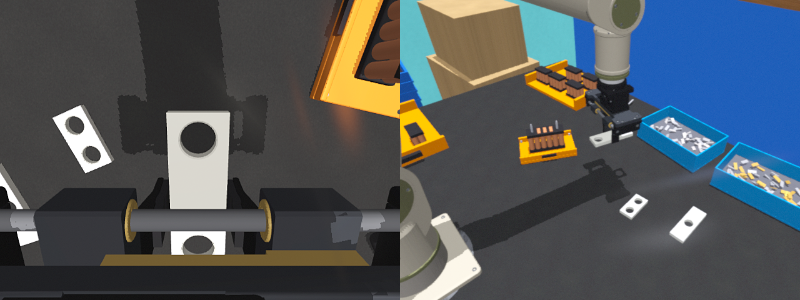

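The wrist view shows the plate held level between the fingers, with its front hole at about (315,221) full scale. The side view confirms it is lifted and the other two plates haven't moved. Next I measure the hole positions in the hand.

```bash
python3 - <<'E'
from bench import r, cams
from h import *
from scipy.spatial.transform import Rotation as Ro
c=cams.camera("wrist"); im=c["img"]; s=r.read_state(); p=s["ee_pos"]; M=Ro.from_quat(s["eef_rot"]).as_matrix()
w=(im.min(2)>90).astype(np.uint8)[130:412,230:400]
cs,h=cv2.findContours(w,cv2.RETR_CCOMP,cv2.CHAIN_APPROX_NONE)
for q,hh in zip(cs,h[0]):
    if len(q)>40:
        q=q.reshape(-1,2)+[230,130]; (e,ax,a)=cv2.fitEllipse(q.astype(np.float32)); x=onz(c,e,p[2]-.0137)
        print("hole" if hh[3]>=0 else "outer",np.round(e,1),np.round(ax,1),x.round(4),"tool",(M.T@(x-p)).round(4), q.min(0),q.max(0))
R=[onz(c,u,p[2]-.0137) for u in ((316,180),)]
yaw=np.arctan2(M[1,0],M[0,0]); print(p,yaw)
T=np.array([.4868,.170,.16]); print("world d",T-p,"tool d",M.T@(T-p))
E
```

```text
outer [316.8 388.3] [ 41.7 110.1] [ 0.5994 -0.0839  0.1581] tool [-0.0388  0.0004  0.0136] [273 370] [361 407]
hole [316.7 390.9] [29.7 45.7] [ 0.6007 -0.0843  0.1581] tool [-0.0402  0.0004  0.0136] [293 376] [341 406]
outer [313.7 356.7] [ 23.9 277.8] [ 0.5829 -0.0809  0.1581] tool [-0.0221 -0.0009  0.0136] [230 345] [399 369]
outer [316.7 252.9] [110.3 190.8] [ 0.5357 -0.0669  0.1581] tool [0.0271 0.0004 0.0138] [266 177] [367 334]
hole [316.5 220.2] [50.7 56.4] [ 0.5223 -0.0633  0.1581] tool [0.041  0.0004 0.0138] [288 195] [345 246]
[ 0.56184695 -0.07428264  0.17184767] 2.87984828992408
world d [-0.07504695  0.24428264 -0.01184767] tool d [0.13567085 0.21655311 0.0120247 ]
```

Request:
{"name": "creep_tool", "arguments": {
  "motion": [
    {"x":0.136, "y":0.217, "z":-0.01, "twist":0.215, "jaw":0.03},
    {"x":0.136, "y":0.217, "z":-0.01, "twist":0.215, "jaw":0.03},
    {"x":0.136, "y":0.217, "z":-0.01, "twist":0.215, "jaw":0.03},
    {"x":0.136, "y":0.217, "z":-0.01, "twist":0.215, "jaw":0.03},
    {"x":0.136, "y":0.217, "z":-0.01, "twist":0.215, "jaw":0.03},
    {"x":0.136, "y":0.217, "z":-0.01, "twist":0.215, "jaw":0.03},
    {"x":0.136, "y":0.217, "z":-0.01, "twist":0.215, "jaw":0.03},
    {"x":0.136, "y":0.217, "z":-0.01, "twist":0.215, "jaw":0.03},
    {"x":0.136, "y":0.217, "z":-0.01, "twist":0.215, "jaw":0.03},
    {"x":0.136, "y":0.217, "z":-0.01, "twist":0.215, "jaw":0.03}
  ]
}}

```text
time: 5.55
ee_pos: [0.488, 0.1688, 0.1833]
eef_rot: [0.237, 0.971, -0.0, -0.0]
ft_force: [-0.2, -0.3, -0.6]
width: 0.0399
grip_force: 25.0
```

```bash
python3 - <<'E'
from bench import r, cams
from h import *
from scipy.spatial.transform import Rotation as Ro
c=cams.camera("wrist"); im=c["img"]; s=r.read_state(); p=s["ee_pos"]; M=Ro.from_quat(s["eef_rot"]).as_matrix()
yaw=np.arctan2(M[1,0],M[0,0]); print(p,"plate ang",yaw-np.pi)
T=np.array([.4868,.170,.16]); print("tool d",M.T@(T-p))
u=np.array([np.cos(-.477),np.sin(-.477),0])*.042
for sg in(-1,1):
  for z in(.085,.115): print("pin",sg,z,proj(c,np.array([.4868,.170,z])+sg*u).round(1))
S=cams.camera("scene")["img"]
a=cv2.resize(im,(400,300)); b=cv2.resize(S[90:210,260:420],(400,300),interpolation=cv2.INTER_CUBIC)
cv2.imwrite("pics/m3.png",np.hstack([a,b])[:,:,::-1])
E
```

```text
[0.48797169 0.16907575 0.18339656] plate ang -0.4790116520350689
tool d [0.00146585 0.00028655 0.02339648]
pin -1 0.085 [316.5 184.7]
pin -1 0.115 [316.4 192.6]
pin 1 0.085 [316.9 309.8]
pin 1 0.115 [316.9 332.3]
```

View pics/m3.png

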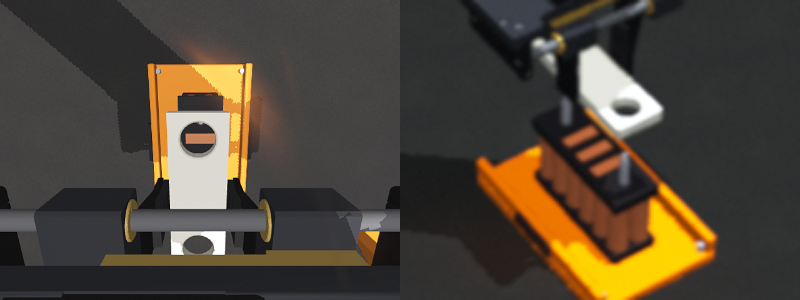

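The wrist view shows the front pin tip inside the hole at about (318,194), against a prediction of (316,193). The pin estimate holds to about 1 mm, so I'm lowering.

Request:
{"name": "creep_tool", "arguments": {
  "motion": [
    {"x":0.001, "z":0.015, "jaw":0.03},
    {"x":0.001, "z":0.03, "jaw":0.03},
    {"x":0.001, "z":0.04, "jaw":0.03},
    {"x":0.001, "z":0.045, "jaw":0.03},
    {"x":0.001, "z":0.05, "jaw":0.03},
    {"x":0.001, "z":0.055, "jaw":0.03},
    {"x":0.001, "z":0.06, "jaw":0.03},
    {"x":0.001, "z":0.06, "jaw":0.03}
  ]
}}

```text
time: 6.45
ee_pos: [0.4864, 0.1708, 0.123]
eef_rot: [0.236, 0.972, -0.0, -0.0]
ft_force: [-0.2, -0.2, -0.8]
width: 0.0395
grip_force: 25.0
```

```bash
python3 - <<'E'
from bench import r, cams
import cv2,numpy as np
s=r.read_state(); print(s["ee_pos"],s["ft_force"])
a=cv2.resize(cams.camera("wrist")["img"][80:420,200:440],(282,400)); b=cv2.resize(cams.camera("scene")["img"][90:210,260:400],(467,400),interpolation=cv2.INTER_CUBIC)
cv2.imwrite("pics/m4.png",np.hstack([a,b])[:,:,::-1])
E
```

```text
[0.48644574 0.17078299 0.12301681] [-0.20427153 -0.22531949 -0.77153635]
```

View pics/m4.png

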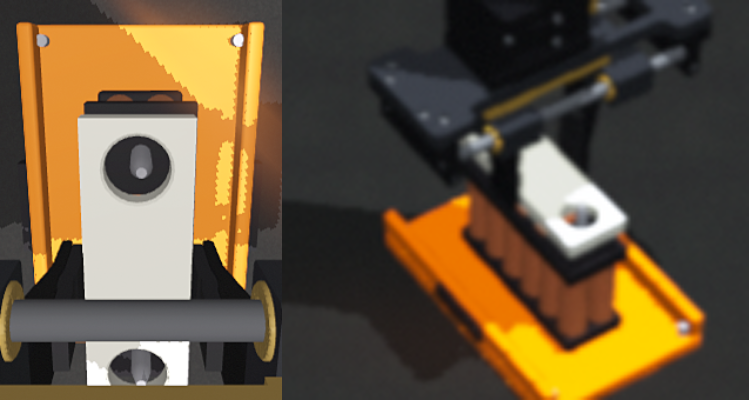

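Both pins are through: the front pin is at (140,160) and the rear at (140,370) in the crop, near the centres of the holes. Now I lower gently until contact.

Request:
{"name": "creep_tool", "arguments": {
  "motion": [
    {"z":0.004, "jaw":0.03},
    {"z":0.008, "jaw":0.03},
    {"z":0.011, "jaw":0.03},
    {"z":0.013, "jaw":0.03},
    {"z":0.013, "jaw":0.03},
    {"z":0.013, "jaw":0.03}
  ]
}}

```text
time: 7.15
ee_pos: [0.4867, 0.1709, 0.1105]
eef_rot: [0.236, 0.972, 0.0, -0.0]
ft_force: [-0.0, -0.1, -0.3]
width: 0.0397
grip_force: 25.0
```

Request:
{"name": "creep_tool", "arguments": {
  "motion": [
    {"z":0.001, "jaw":0.03},
    {"z":0.001, "jaw":0.03},
    {"z":0.001, "jaw":0.03}
  ]
}}

```text
time: 7.45
ee_pos: [0.4867, 0.1709, 0.1096]
eef_rot: [0.236, 0.972, 0.0, 0.0]
ft_force: [0.8, -0.9, -0.3]
width: 0.0399
grip_force: 25.0
```

Request:
{"name": "creep_tool", "arguments": {
  "motion": [
    {"z":0.001, "jaw":0.03},
    {"z":0.001, "jaw":0.03},
    {"z":0.001, "jaw":0.03}
  ]
}}

```text
time: 7.75
ee_pos: [0.4868, 0.1709, 0.1086]
eef_rot: [0.236, 0.972, 0.0, 0.0]
ft_force: [0.1, -0.2, 0.2]
width: 0.0395
grip_force: 25.0
```

Request:
{"name": "creep_tool", "arguments": {
  "motion": [
    {"z":0.0005, "jaw":0.03},
    {"z":0.0005, "jaw":0.03},
    {"z":0.0005, "jaw":0.03}
  ]
}}

```text
time: 8.05
ee_pos: [0.4868, 0.1709, 0.1086]
eef_rot: [0.236, 0.972, 0.0, 0.0]
ft_force: [-2.9, -0.2, 6.4]
width: 0.0392
grip_force: 25.0
```

Contact at 6 N, so the plate is seated. Release, then retreat straight up.

Request:
{"name": "creep_tool", "arguments": {
  "motion": [
    {"jaw":0.06},
    {"jaw":0.06},
    {"jaw":0.06},
    {"jaw":0.06},
    {"z":-0.02, "jaw":0.06},
    {"z":-0.06, "jaw":0.06},
    {"z":-0.1, "jaw":0.06},
    {"z":-0.14, "jaw":0.06},
    {"z":-0.14, "jaw":0.06},
    {"z":-0.14, "jaw":0.06}
  ]
}}

```text
time: 9.05
ee_pos: [0.487, 0.171, 0.2485]
eef_rot: [0.236, 0.972, 0.001, 0.0]
ft_force: [-0.0, 0.4, -0.5]
width: 0.0597
grip_force: 0.0
```

```bash
python3 - <<'E'
from bench import r, cams
import cv2,numpy as np
a=cv2.resize(cams.camera("wrist")["img"],(400,300)); b=cv2.resize(cams.camera("side")["img"][150:270,160:320],(400,300),interpolation=cv2.INTER_CUBIC)
cv2.imwrite("pics/m5.png",np.hstack([a,b])[:,:,::-1])
E
```

```text
(no output)
```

View pics/m5.png

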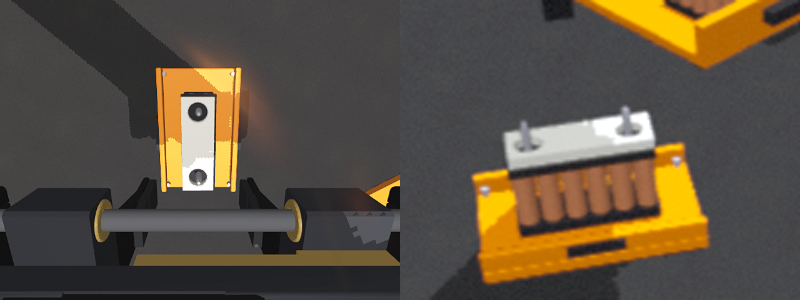

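The plate lies flat on the pack. Both pins stand in the holes, at (198,112) and (198,177) in the wrist half, and the gripper is clear. Handing in.

```bash
python3 -c "
from bench import r, cams
print(r.close_job())"
```

```text
the job is handed in; nothing more can be done
None
```

The long two-hole plate is threaded over both pins and sits flat on the pack; it was lowered in the hand and released at about 9 s, the other two plates were not touched, and the job is handed in (no verdict was returned).

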